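# Find the soft contact finger and release its clamp

## Robot

A 7-joint arm with a two-finger parallel gripper is mounted at the origin on a cart in front of the work surface, level with it; the furniture and walls round the work are solid. World frame = base frame: x ahead of the robot, y to its left, z up, the work surface at z = 0. Lengths are in m, angles in rad, forces in N, time in s.
With the tool pointing down it reaches from about 0.4 to 0.925 m from the base axis. Payload 5.6 kg.
Tool frame: the origin (TCP) lies on the centre line of the jaws, within the pads' length; the fingertips stand 11 mm ahead of it and the grasp point (between the pads) lies 8 mm behind it; z points along the fingers, x is the direction in which the jaws open and shut, and the axes are right-handed (so a half turn about z gives the same grasp; the last joint's range is limited). The gripper opens to 85 mm and grips with 20 to 120 N. Pads are 22 mm wide; open, the fingers measure 114 mm over their backs; the gripper's body (76 mm by 85 mm) begins 54 mm behind the grasp point. The pads swing forward as they close: fully open they stand 13 mm farther back than shut.
Start: joints at [-1.333, 0.468, -0.012, 1.603, 0.006, 1.071, -0.056], TCP at [0.18, 0.625, 0.242] pointing down, gripper open.
Joint ranges: [-2.53, 2.53], [-0.31, 2.02], [-1.57, 1.55], [0.28, 2.44], [-1.29, 4.43], [0.15, 1.84], [-2.92, 2.92]. Speed limits (rad/s): [2.57, 2.57, 3.14, 3.14, 3.14, 3.14, 3.14].

## Interface

Orientations are given as [roll, pitch, yaw] about the fixed x, y, z axes, in that order (R = Rz(yaw) Ry(pitch) Rx(roll)).
In Python, from workcell import status, eyes, ticket gives the robot as it stands.
- The arm moves only by the tool step_arm, never from a script. Its argument "plan" is a list of rows, each a list of 3 entries, a list of its own where there are three numbers: the finger opening in m, from 0 to 0.0854, then the shift along the tool's x, y, z in m, then the turn, a rotation vector about the tool's x, y, z in rad. A call has 1 to 5 rows; each row is the pose to reach, as a shift and turn from the pose measured when the call began, along the tool's axes at that moment; what a row does not reach only later rows make up. A row lasts 1/12 s, in which the tool goes at most 41.7 mm and 7.16 degrees, less where a joint would pass 70% of its speed; a pose out of reach is approached as far as the arm can. A call with a gripper value outside its range is refused whole. The fingers move at their own pace and stop on an object; "squeeze" is the grip in N (left out, the last holds). Time passes only in rows, so rows that repeat a pose let the fingers close. It gives the time, the measured TCP pose, the force and the opening at its end, in the units of the state.
- status.state(): the state, without advancing time (a new reading comes with each control period).
- eyes.read_camera(name): name is "side" or "top" or "wrist"; returns a dict with "img" (400x640x3 uint8, red, green, blue), "K" (3x3 intrinsics, pixels), "R" (3x3) and "t" (3): a world point X has camera coordinates R X + t. Camera axes: x right, y down, z forward; pixel columns grow to the right and rows downward; lengths in m; the calibration is good to about 2 mm. The wrist camera is an equidistant fisheye: a pixel r from the principal point sees the ray r / f radians off the axis. A picture is of the moment at which its call begins. There is no depth.
- ticket.hand_in(): hands the job in, once; it reports no verdict.
The state is a dict: "clock": time; "joint_positions": joint angles; "joint_vel": joint speeds; "effort": joint torques, N m; "eef_pos": TCP position; "tcp_rot": TCP orientation; "wrist_force": force on the tool from outside, world axes, zero at the start; "torque": the same for the moment, N m; "gripper_width": finger opening in m.
Only numpy, scipy, OpenCV 4.12 (cv2) and the standard library are available. Lean on these libraries where they do the work, as an engineer would, in place of code of your own. Each camera call takes 0.05 s, during which the arm holds its last target.

## Task

One of the four sprung contact fingers in the contact bank on the grey mat has gone soft. Working from left to right as seen from the front of the bank, where the finger tips point, press the tip of each of the four down to its stop, one at a time and without forcing it, to feel which finger is the softest. Then swing the clamp lever of that finger fully over to the front so that the finger can be changed, leaving the other levers closed and the other things lying about undisturbed.

Things in the scene. Friction and masses are not known exactly. Their poses are not given: they have to be found in the camera images.
- dock: contact bank of a plug-in slide heater: aluminium base plate 165 x 226 mm, top 14 mm above the grey mat, a guide rail 54 mm high along its left and right side. Origin: centre of its underside, on the mat; x points from its front edge (nearest the robot, where the finger tips point) to its rear, y left, z up. Fixed. Four like modules at y = +67.5, +22.5, -22.5, -67.5 mm
- module_a: one of four like modules (letters a to d tell neither place nor stiffness), fixed on the dock: clamp body 44 x 28 mm that holds a copper contact finger, 12 mm wide, running level to the front, with a cam lever on top between steel cheeks (tops 67 mm above the mat) and a stop screw under the finger's tip. Origin: on the plate, 37 mm behind the dock's centre; axes as the dock's
- module_b: one of four like modules (letters a to d tell neither place nor stiffness), fixed on the dock: clamp body 44 x 28 mm that holds a copper contact finger, 12 mm wide, running level to the front, with a cam lever on top between steel cheeks (tops 67 mm above the mat) and a stop screw under the finger's tip. Origin: on the plate, 37 mm behind the dock's centre; axes as the dock's
- module_c: one of four like modules (letters a to d tell neither place nor stiffness), fixed on the dock: clamp body 44 x 28 mm that holds a copper contact finger, 12 mm wide, running level to the front, with a cam lever on top between steel cheeks (tops 67 mm above the mat) and a stop screw under the finger's tip. Origin: on the plate, 37 mm behind the dock's centre; axes as the dock's
- module_d: one of four like modules (letters a to d tell neither place nor stiffness), fixed on the dock: clamp body 44 x 28 mm that holds a copper contact finger, 12 mm wide, running level to the front, with a cam lever on top between steel cheeks (tops 67 mm above the mat) and a stop screw under the finger's tip. Origin: on the plate, 37 mm behind the dock's centre; axes as the dock's
- tip_a (a point): top of the contact dome at the free tip of module a's finger, at rest 54 mm above the mat, 103 mm in front of the module's origin, on a round pad of 16 mm. Pressed straight down; the finger bends at the clamp, 75 mm behind; its stop screw stands 10 mm below the pad. 45 mm behind the dome a flat steel bar (7 mm wide, top 56 mm above the mat) runs across all four fingers between the rails
- finger_a (a joint): deflection of module a's finger: 0 at rest, grows as the tip is pressed down, 0.133 rad (10 mm at the dome) at its stop; springs back by itself until it rests against the bar. Three sound fingers yield from about 1 N and reach the stop at 7 to 8.5 N at the dome; the soft one is about half as stiff and yields and reaches it at about half of that
- lever_a (a joint): cam lever of module a, 55 mm long, hinged along y 58 mm above the mat, 4 mm behind the module's origin; its last 16 mm are a black grip 20 wide, 8 mm thick. 0 closed: leaning 35 degrees to the rear, upper end 103 mm above the mat, 36 mm behind the origin, free space behind it; grows as it is hooked from behind and pulled over to the front; 1.05 rad fully open, leaning to the front. Moves at 2 N, stays where left
- tip_b (a point): top of the contact dome at the free tip of module b's finger, at rest 54 mm above the mat, 103 mm in front of the module's origin, on a round pad of 16 mm. Pressed straight down; the finger bends at the clamp, 75 mm behind; its stop screw stands 10 mm below the pad. 45 mm behind the dome a flat steel bar (7 mm wide, top 56 mm above the mat) runs across all four fingers between the rails
- finger_b (a joint): deflection of module b's finger: 0 at rest, grows as the tip is pressed down, 0.133 rad (10 mm at the dome) at its stop; springs back by itself until it rests against the bar. Three sound fingers yield from about 1 N and reach the stop at 7 to 8.5 N at the dome; the soft one is about half as stiff and yields and reaches it at about half of that
- lever_b (a joint): cam lever of module b, 55 mm long, hinged along y 58 mm above the mat, 4 mm behind the module's origin; its last 16 mm are a black grip 20 wide, 8 mm thick. 0 closed: leaning 35 degrees to the rear, upper end 103 mm above the mat, 36 mm behind the origin, free space behind it; grows as it is hooked from behind and pulled over to the front; 1.05 rad fully open, leaning to the front. Moves at 2 N, stays where left
- tip_c (a point): top of the contact dome at the free tip of module c's finger, at rest 54 mm above the mat, 103 mm in front of the module's origin, on a round pad of 16 mm. Pressed straight down; the finger bends at the clamp, 75 mm behind; its stop screw stands 10 mm below the pad. 45 mm behind the dome a flat steel bar (7 mm wide, top 56 mm above the mat) runs across all four fingers between the rails
- finger_c (a joint): deflection of module c's finger: 0 at rest, grows as the tip is pressed down, 0.133 rad (10 mm at the dome) at its stop; springs back by itself until it rests against the bar. Three sound fingers yield from about 1 N and reach the stop at 7 to 8.5 N at the dome; the soft one is about half as stiff and yields and reaches it at about half of that
- lever_c (a joint): cam lever of module c, 55 mm long, hinged along y 58 mm above the mat, 4 mm behind the module's origin; its last 16 mm are a black grip 20 wide, 8 mm thick. 0 closed: leaning 35 degrees to the rear, upper end 103 mm above the mat, 36 mm behind the origin, free space behind it; grows as it is hooked from behind and pulled over to the front; 1.05 rad fully open, leaning to the front. Moves at 2 N, stays where left
- tip_d (a point): top of the contact dome at the free tip of module d's finger, at rest 54 mm above the mat, 103 mm in front of the module's origin, on a round pad of 16 mm. Pressed straight down; the finger bends at the clamp, 75 mm behind; its stop screw stands 10 mm below the pad. 45 mm behind the dome a flat steel bar (7 mm wide, top 56 mm above the mat) runs across all four fingers between the rails
- finger_d (a joint): deflection of module d's finger: 0 at rest, grows as the tip is pressed down, 0.133 rad (10 mm at the dome) at its stop; springs back by itself until it rests against the bar. Three sound fingers yield from about 1 N and reach the stop at 7 to 8.5 N at the dome; the soft one is about half as stiff and yields and reaches it at about half of that
- lever_d (a joint): cam lever of module d, 55 mm long, hinged along y 58 mm above the mat, 4 mm behind the module's origin; its last 16 mm are a black grip 20 wide, 8 mm thick. 0 closed: leaning 35 degrees to the rear, upper end 103 mm above the mat, 36 mm behind the origin, free space behind it; grows as it is hooked from behind and pulled over to the front; 1.05 rad fully open, leaning to the front. Moves at 2 N, stays where left
- forceps: steel forceps 130 x 22 x 8 mm lying on the mat left of the dock; a bystander. Origin: centre of its underside
- timer: white countdown timer 66 x 66 x 19 mm on the mat, behind left; a bystander. Origin: centre of its underside
- reagent_3: white bottle 42 mm across, 70 mm high, behind the mat; a bystander. Origin: centre of its underside
- reagent_6: white bottle 36 mm across, 60 mm high, behind the mat; a bystander. Origin: centre of its underside
- cup: lidded specimen cup 64 mm across, 66 mm high, right of the mat; a bystander. Origin: centre of its underside

How it is judged:
By the outcome, as a careful person would: the job done as asked, in the order asked, and still so for the second after the job is handed in, with the robot touching nothing.
It also fails if it takes over 54 s, if anything falls off the work surface, if the arm or the gripper's body presses on something with over 40 N, if the wrist force passes 120 N, or if a joint passes its speed limit or range.

## Working session

There is one attempt and no reset: what is moved stays moved. The work goes in short steps, Python scripts to look and compute and a tool call to move; the robot and the scene stay as the last step left them, time stands still between calls to the robot, and variables do not carry over. Pictures are saved under pics/ and viewed, and the job is handed in when it is done.

Besides the shell and the picture viewer there is one more tool, called after ">>>" as name(argument=value, ...) on one line, values as JSON. step_arm: Moves the arm, as the interface text tells. Its arguments: {"type":"object","properties":{"plan":{"type":"array"},"squeeze":{"type":"number"}},"required":["plan"]}

```bash
mkdir -p pics; ls; python3 - <<'E'
from workcell import status, eyes
import cv2
s=status.state()
for k,v in s.items(): print(k,v)
for n in ["side","top","wrist"]:
    c=eyes.read_camera(n); cv2.imwrite(f"pics/{n}0.png",c["img"][:,:,::-1])
    print(n,c["K"],c["R"],c["t"])
E
```

```text
pics
clock 0.0
joint_positions [-1.33300436  0.46841576 -0.0115979   1.60364701  0.00599013  1.07143504
 -0.05633425]
joint_vel [-0.00040406 -0.00035863  0.00098592  0.00146702 -0.00072861  0.00085221
  0.0009134 ]
effort [-6.28277176e-04 -5.32375968e+01  2.11681175e-02 -2.51305872e+01
  1.13925632e-02  7.53294647e-03 -1.57704488e-05]
eef_pos [0.1800359  0.62398306 0.24130361]
tcp_rot [3.14147013e+00 1.86661137e-03 1.28989701e+00]
wrist_force [ 0.46189317  0.60808116 -0.91921492]
torque [ 0.00585674 -0.00493184  0.02513216]
gripper_width 0.08522131364761079
side [[374.47069637   0.         315.14211338]
 [  0.         374.47069637 187.01629445]
 [  0.           0.           1.        ]] [[-0.35078616  0.93637485 -0.01229666]
 [ 0.82657297  0.30342689 -0.47403507]
 [-0.44014338 -0.17644903 -0.8804201 ]] [-0.00800368 -0.51467123  1.32514004]
top [[392.85049447   0.         311.92065151]
 [  0.         392.85049447 203.08853982]
 [  0.           0.           1.        ]] [[ 0.04988984 -0.9987517   0.00245759]
 [-0.97792178 -0.04934901 -0.20306075]
 [ 0.20292855  0.00772734 -0.97916306]] [0.20916911 0.59719247 0.77764733]
wrist [[309.70691629   0.         317.18240063]
 [  0.         309.70691629 203.14149502]
 [  0.           0.           1.        ]] [[ 2.76742821e-01  9.60943924e-01 -4.31338172e-04]
 [ 9.25430976e-01 -2.66394471e-01  2.69465202e-01]
 [ 2.58826043e-01 -7.49717340e-02 -9.63010030e-01]] [-0.65084432 -0.03498265  0.37806178]
```

View pics/side0.png

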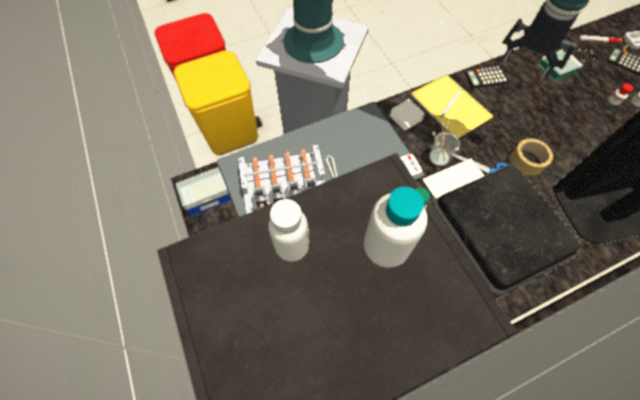

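View pics/top0.png

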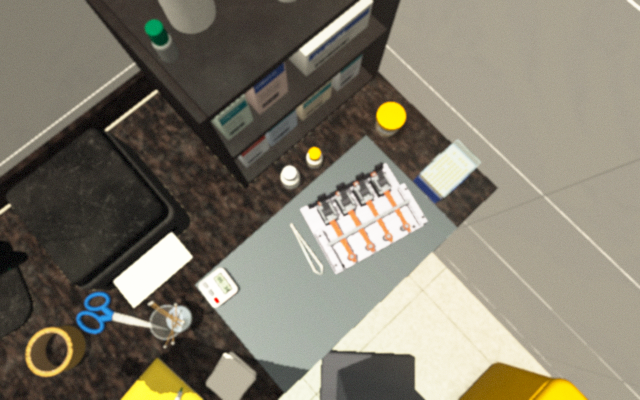

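View pics/wrist0.png

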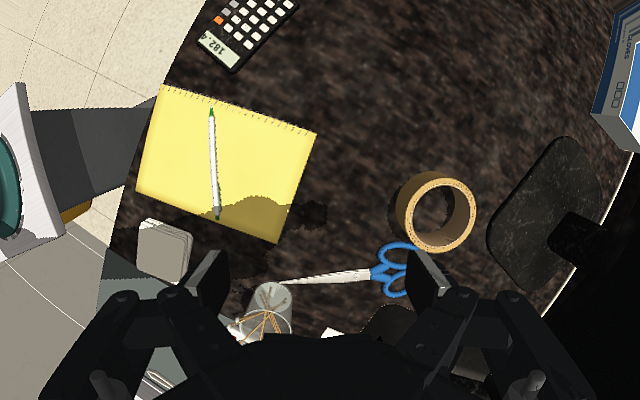

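The side view shows the bank at about (280,175). In the top view it is at about (365,215), with the finger tips toward the lower right and the levers toward the shelf. The wrist camera doesn't see it. I'll zoom in on both views.

```bash
python3 - <<'E'
import cv2
a=cv2.imread("pics/top0.png")[150:285,290:435]; cv2.imwrite("pics/topz.png",cv2.resize(a,None,fx=4.4,fy=4.4,interpolation=cv2.INTER_CUBIC))
a=cv2.imread("pics/side0.png")[135:225,225:350]; cv2.imwrite("pics/sidez.png",cv2.resize(a,None,fx=6,fy=6,interpolation=cv2.INTER_CUBIC))
E
```

```text
(no output)
```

View pics/topz.png

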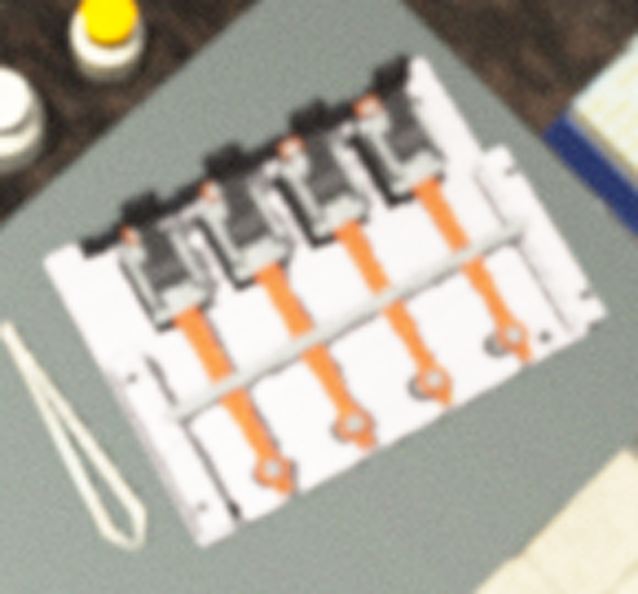

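View pics/sidez.png

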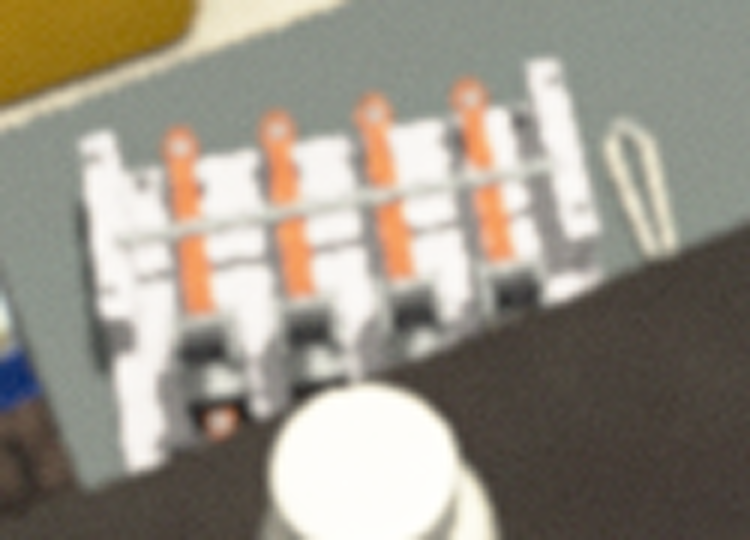

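The zoomed top view shows four domes at (273,469), (353,424), (432,380) and (512,335), which are the same ones as in the side zoom at (470,98), (374,112), (277,130) and (180,147). I'll triangulate them.

```bash
cat > h.py <<'E'
import numpy as np, cv2
from workcell import status, eyes
from scipy.spatial.transform import Rotation as Ro
def ray(c,p):
    K=c["K"];d=np.array([(p[0]-K[0,2])/K[0,0],(p[1]-K[1,2])/K[1,1],1.])
    R=np.array(c["R"]);return -R.T@c["t"],R.T@(d/np.linalg.norm(d))
def rayf(c,p):
    K=c["K"];u=np.array([p[0]-K[0,2],p[1]-K[1,2]]);r=np.hypot(*u);th=r/K[0,0]
    d=np.r_[np.sin(th)*u/max(r,1e-9),np.cos(th)]
    R=np.array(c["R"]);return -R.T@c["t"],R.T@d
def onplane(o,d,z): return o+d*(z-o[2])/d[2]
def tri(rays):
    A=np.zeros((3,3));b=np.zeros(3)
    for o,d in rays:
        P=np.eye(3)-np.outer(d,d);A+=P;b+=P@o
    X=np.linalg.solve(A,b)
    return X,[np.linalg.norm((np.eye(3)-np.outer(d,d))@(X-o)) for o,d in rays]
def proj(c,X):
    q=np.array(c["R"])@X+c["t"];K=c["K"];return K[0,0]*q[0]/q[2]+K[0,2],K[1,1]*q[1]/q[2]+K[1,2]
def projf(c,X):
    q=np.array(c["R"])@X+c["t"];K=c["K"];r=np.hypot(q[0],q[1]);th=np.arctan2(r,q[2]);return K[0,0]*th*q[0]/r+K[0,2],K[0,0]*th*q[1]/r+K[1,2]
E
python3 - <<'E'
from h import *
T=eyes.read_camera("top");S=eyes.read_camera("side")
pt=np.array([(273,469),(353,424),(432,380),(512,335)])
ps=np.array([(470,98),(374,112),(277,130),(180,147)])
P=[]
for a,b in zip((pt+.5)/4.4-.5+[290,150],(ps+.5)/6-.5+[225,135]):
    X,e=tri([ray(T,a),ray(S,b)]);p54=onplane(*ray(T,a),.054);s54=onplane(*ray(S,b),.054)
    print(X.round(4),np.round(e,4),p54.round(4),s54.round(4));P.append(p54)
P=np.array(P);d=P[0]-P[3];print(np.linalg.norm(d)/3, np.degrees(np.arctan2(-d[0],d[1])))
print(np.linalg.norm(np.diff(P,axis=0),axis=1))
E
```

```text
[0.4778 0.1511 0.0556] [0.0009 0.0009] [0.4781 0.1501 0.054 ] [0.4766 0.1515 0.054 ]
[0.501  0.1133 0.0572] [0.0004 0.0004] [0.5014 0.1125 0.054 ] [0.499  0.1126 0.054 ]
[0.5243 0.0751 0.0555] [0.0001 0.0001] [0.5245 0.0749 0.054 ] [0.5235 0.0745 0.054 ]
[0.548  0.0369 0.0554] [0.0001 0.0001] [0.5483 0.0365 0.054 ] [0.5473 0.0364 0.054 ]
0.04451817758445759 31.70196460145932
[0.04426229 0.04407109 0.0452214 ]
```

```bash
cat >> h.py <<'E'
YAW=np.arctan2(.0702,.1136)
DX=np.array([np.cos(YAW),np.sin(YAW),0]);DY=np.array([-np.sin(YAW),np.cos(YAW),0])
def go(p,yaw=YAW+np.pi/2):
    s=status.state();R=Ro.from_euler('xyz',s["tcp_rot"])
    G=Ro.from_euler('xyz',[np.pi,0,yaw])
    print("t",s["clock"],"pos",s["eef_pos"],"shift",R.inv().apply(np.array(p)-s["eef_pos"]).round(4),"rot",(R.inv()*G).as_rotvec().round(4))
E
python3 - <<'E'
from h import *
T=eyes.read_camera("top")
for p in [(245,180),(240,150),(225,380),(172,322),(204,118),(289,176),(314,157)]: print(p,onplane(*ray(T,p),0).round(3))
W=eyes.read_camera("wrist");s=status.state();print((-W["R"].T@W["t"]-s["eef_pos"]).round(4), Ro.from_euler('xyz',s["tcp_rot"]).inv().apply(-W["R"].T@W["t"]-s["eef_pos"]))
go([.478,.150,.20])
print(YAW)
E
```

```text
(245, 180) [ 0.645  0.397 -0.   ]
(240, 150) [0.718 0.415 0.   ]
(225, 380) [0.211 0.402 0.   ]
(172, 322) [0.322 0.528 0.   ]
(204, 118) [0.794 0.508 0.   ]
(289, 176) [0.66  0.296 0.   ]
(314, 157) [0.709 0.24  0.   ]
[-0.0654  0.0202  0.1317] [ 0.00121734 -0.0684728  -0.13169377]
t 0.35 pos [0.18012873 0.62443537 0.24207348] shift [-0.3733  0.4177  0.0422] rot [-1.000e-04  4.000e-04 -8.344e-01]
0.5535191875903612
```

>>> step_arm(plan=[[0,[-0.027,0.03,0],[0,0,-0.12]],[0,[-0.054,0.06,0],[0,0,-0.24]],[0,[-0.081,0.09,0],[0,0,-0.36]],[0,[-0.108,0.12,0],[0,0,-0.48]],[0,[-0.135,0.15,0],[0,0,-0.6]]], squeeze=40)

```text
clock: 0.77
eef_pos: [0.2875, 0.4514, 0.2422]
tcp_rot: [3.141, 0.0, 1.896]
wrist_force: [1.3, -0.1, -0.4]
gripper_width: 0.0259
```

```bash
python3 - <<'E'
from h import *
go([.478,.150,.16])
print(status.state()["wrist_force"],status.state()["gripper_width"])
E
```

```text
t 0.7667 pos [0.28753179 0.45142352 0.24219115] shift [-0.3465  0.0841  0.0823] rot [ 1.00e-04  3.00e-04 -2.28e-01]
[ 1.31861931 -0.05691289 -0.39071164] 0.025858257265424144
```

>>> step_arm(plan=[[0,[-0.038,0.009,0.008],[0,0,-0.11]],[0,[-0.076,0.018,0.016],[0,0,-0.228]],[0,[-0.114,0.027,0.024],[0,0,-0.228]],[0,[-0.152,0.036,0.032],[0,0,-0.228]],[0,[-0.19,0.046,0.04],[0,0,-0.228]]])

```text
clock: 1.18
eef_pos: [0.3926, 0.2843, 0.2023]
tcp_rot: [3.141, 0.0, 2.124]
wrist_force: [0.9, 1.0, -0.1]
gripper_width: 0.0001
```

```bash
python3 - <<'E'
from h import *
go([.478,.150,.16])
E
```

```text
t 1.1833 pos [0.39255509 0.2842669  0.20225681] shift [-0.1591  0.0021  0.0423] rot [ 0.0008  0.0002 -0.    ]
```

>>> step_arm(plan=[[0,[-0.036,0.001,0.01],[0,0,0]],[0,[-0.072,0.001,0.02],[0,0,0]],[0,[-0.108,0.002,0.03],[0,0,0]],[0,[-0.142,0.002,0.038],[0,0,0]],[0,[-0.159,0.002,0.042],[0,0,0]]])

```text
clock: 1.6
eef_pos: [0.4795, 0.1456, 0.1596]
tcp_rot: [-3.142, 0.002, 2.119]
wrist_force: [0.3, -0.4, -0.3]
gripper_width: -0.0002
```

```bash
python3 - <<'E'
from h import *
go([.478,.150,.12])
for n in ["wrist","top"]:
    c=eyes.read_camera(n); cv2.imwrite(f"pics/{n}1.png",c["img"][:,:,::-1])
    P=[np.array([.478,.150,.054])-DY*.045*i for i in range(4)]
    print([np.round((projf if n=="wrist" else proj)(c,p),1) for p in P])
E
```

```text
t 1.6 pos [0.47954449 0.14557345 0.15960807] shift [0.0047 0.001  0.0396] rot [-0.      0.0019 -0.0051]
[array([321.6, 205.4]), array([265.7, 205.6]), array([213. , 205.8]), array([165.9, 205.9])]
[array([351.7, 256.3]), array([370.2, 245.9]), array([388.5, 235.6]), array([406.6, 225.5])]
```

View pics/wrist1.png

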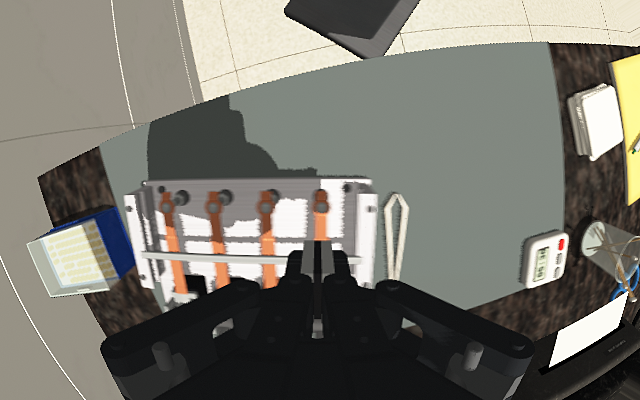

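View pics/top1.png

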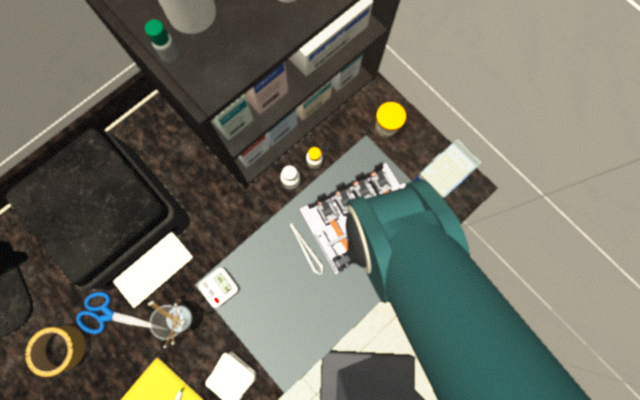

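The wrist view shows dome 1 at about (321,207), which agrees with the predicted (321.6,205.4). I'll zoom in to refine all four.

```bash
python3 - <<'E'
import cv2
a=cv2.imread("pics/wrist1.png")[170:290,125:385]; cv2.imwrite("pics/wz1.png",cv2.resize(a,None,fx=3,fy=3,interpolation=cv2.INTER_CUBIC))
E
```

```text
(no output)
```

View pics/wz1.png

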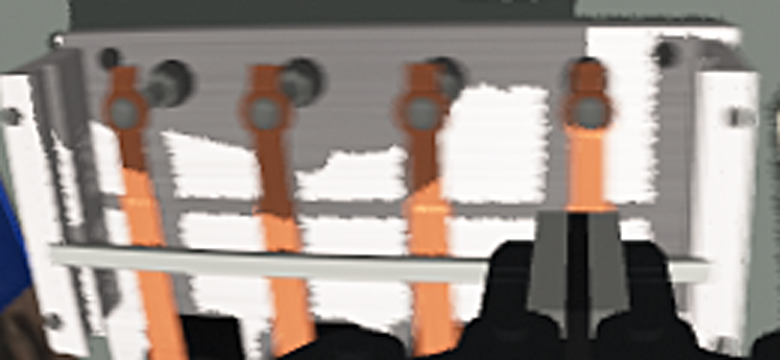

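The domes appear at zoom (590,110), (422,112), (265,112) and (124,112), which is within about 1.5 px of the prediction.

```bash
python3 - <<'E'
from h import *
W=eyes.read_camera("wrist")
P=[]
for p in (np.array([(590,110),(422,112),(265,112),(124,112)])+.5)/3-.5+[125,170]:
    x=onplane(*rayf(W,p),.054);P.append(x);print(x.round(4))
P=np.array(P);d=P[0]-P[3];print(np.linalg.norm(np.diff(P,axis=0),axis=1),np.arctan2(-d[0],d[1]))
Q=np.array([[.4781,.1501],[.5014,.1125],[.5245,.0749],[.5483,.0365]])
M=(P[:,:2]+Q)/2;c=M.mean(0);d=np.array([1.5,.5,-.5,-1.5])@(M-c);th=np.arctan2(-d[0],d[1]);print("c",c,"yaw",th)
E
```

```text
[0.4784 0.151  0.054 ]
[0.5024 0.1127 0.054 ]
[0.5258 0.0745 0.054 ]
[0.5493 0.0363 0.054 ]
[0.04515769 0.0447498  0.04493613] 0.553705345347521
c [0.51353034 0.09355943] yaw 0.5532813983657638
```

```bash
cat >> h.py <<'E'
YAW=.5533
DX=np.array([np.cos(YAW),np.sin(YAW),0]);DY=np.array([-np.sin(YAW),np.cos(YAW),0])
C=np.array([.5135,.0936,0])
D=[C+DY*k for k in (.0675,.0225,-.0225,-.0675)]
E
python3 - <<'E'
from h import *
go(D[0]+[0,0,.075],YAW+np.pi/2)
E
```

```text
t 1.75 pos [0.47832324 0.14864964 0.16002516] shift [0.0022 0.001  0.085 ] rot [ 0.0002  0.0003 -0.0033]
```

>>> step_arm(plan=[[0,[0.001,0.001,0.03],[0,0,-0.003]],[0,[0.002,0.001,0.06],[0,0,-0.003]],[0,[0.002,0.001,0.08],[0,0,-0.003]],[0,[0.002,0.001,0.085],[0,0,-0.003]],[0,[0.002,0.001,0.085],[0,0,-0.003]]])

```text
clock: 2.17
eef_pos: [0.4768, 0.152, 0.0741]
tcp_rot: [-3.139, -0.001, 2.126]
wrist_force: [-0.3, 1.1, 0.4]
gripper_width: 0.0001
```

```bash
python3 - <<'E'
from h import *
go(D[0]+[0,0,.065],YAW+np.pi/2); print(status.state()["wrist_force"])
E
```

```text
t 2.1667 pos [0.47678203 0.15196298 0.07410736] shift [-0.0015  0.0006  0.0091] rot [-0.0025 -0.0008  0.0019]
[-0.25007678  1.06465973  0.44730529]
```

>>> step_arm(plan=[[0,[-0.001,0.001,0.004],[0,0,0.002]],[0,[-0.001,0.001,0.007],[0,0,0.002]],[0,[-0.001,0.001,0.009],[0,0,0.002]],[0,[-0.001,0.001,0.011],[0,0,0.002]],[0,[-0.001,0.001,0.011],[0,0,0.002]]])

```text
clock: 2.58
eef_pos: [0.4791, 0.1524, 0.0639]
tcp_rot: [3.141, -0.001, 2.124]
wrist_force: [0.8, 2.1, 2.7]
gripper_width: 0.0003
```

```bash
python3 - <<'E'
from h import *
go(D[0]+[0,0,.055],YAW+np.pi/2); print(status.state()["wrist_force"])
E
```

```text
t 2.5833 pos [0.47909833 0.15244442 0.06390217] shift [-0.0006 -0.0017  0.0089] rot [ 0.0003 -0.0007  0.0001]
[0.79643291 2.08539447 2.72289273]
```

>>> step_arm(plan=[[0,[0,-0.001,0.0015],[0,0,0]],[0,[0,-0.001,0.003],[0,0,0]],[0,[0,-0.001,0.003],[0,0,0]]])

```text
clock: 2.83
eef_pos: [0.4791, 0.1524, 0.0615]
tcp_rot: [3.139, -0.0, 2.124]
wrist_force: [0.5, 2.3, 6.2]
gripper_width: -0.0001
```

>>> step_arm(plan=[[0,[0,0,0.0015],[0,0,0]],[0,[0,0,0.003],[0,0,0]],[0,[0,0,0.003],[0,0,0]]])

```text
clock: 3.08
eef_pos: [0.4793, 0.1525, 0.0588]
tcp_rot: [3.139, -0.001, 2.124]
wrist_force: [-1.5, 1.4, 7.0]
gripper_width: -0.0001
```

>>> step_arm(plan=[[0,[0,0,0.0015],[0,0,0]],[0,[0,0,0.0025],[0,0,0]],[0,[0,0,0.0025],[0,0,0]]])

```text
clock: 3.33
eef_pos: [0.4795, 0.1526, 0.0575]
tcp_rot: [3.138, -0.001, 2.124]
wrist_force: [-2.3, 0.3, 14.6]
gripper_width: 0.0001
```

```bash
python3 - <<'E'
from h import *
go(D[0]+[0,0,.055],YAW+np.pi/2); s=status.state();print(s["wrist_force"],s["torque"],s["effort"])
E
```

```text
t 3.3333 pos [0.47945845 0.15258655 0.05750171] shift [-0.0006 -0.002   0.0025] rot [ 0.0034 -0.0006  0.    ]
[-2.26759803  0.26256569 14.63653289] [0.03318708 0.67259294 0.05953759] [ 4.98943795e-01 -3.82899213e+01  1.28858171e+00 -1.34624666e+01
  1.81687083e-01 -9.54168700e-01  5.94111261e-03]
```

>>> step_arm(plan=[[0,[0,0,0],[0,0,0]]])

```text
clock: 3.42
eef_pos: [0.4794, 0.1526, 0.0583]
tcp_rot: [3.138, -0.001, 2.124]
wrist_force: [-1.7, 1.2, 8.0]
gripper_width: -0.0003
```

```bash
python3 - <<'E'
from h import *
c=eyes.read_camera("wrist"); cv2.imwrite("pics/w2.png",c["img"][:,:,::-1])
a=c["img"][170:290,125:385,::-1]; cv2.imwrite("pics/wz2.png",cv2.resize(a,None,fx=3,fy=3,interpolation=cv2.INTER_CUBIC))
s=status.state();print(s["wrist_force"],s["eef_pos"])
E
```

```text
[-1.62321892  0.47797477  7.79686343] [0.4793699  0.15254998 0.0583451 ]
```

View pics/w2.png

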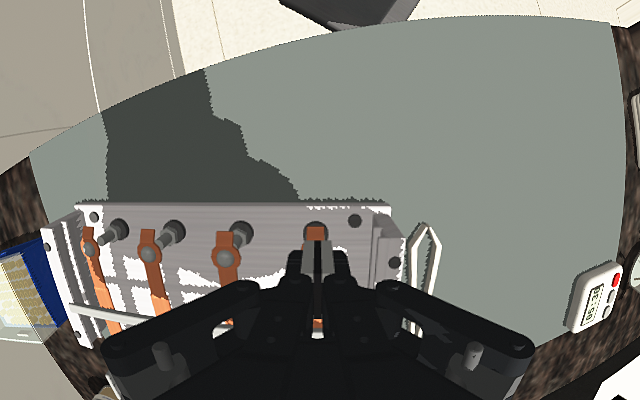

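The first finger reached its stop. The force rose steadily to about 7–8 N and then went steeply to 14.6 N, so it is a sound one. I'll lift off and move to the second.

>>> step_arm(plan=[[0,[0,-0.002,-0.015],[0,0,0]],[0,[0,-0.003,-0.022],[0,0,0]],[0,[-0.025,-0.004,-0.022],[0,0,0]],[0,[-0.045,-0.004,-0.022],[0,0,0]],[0,[-0.045,-0.004,-0.022],[0,0,0]]])

```text
clock: 3.88
eef_pos: [0.5013, 0.1078, 0.0805]
tcp_rot: [3.138, 0.002, 2.118]
wrist_force: [-0.4, -0.0, 0.4]
gripper_width: -0.0002
```

```bash
python3 - <<'E'
from h import *
go(D[1]-.002*DX+[0,0,.069],YAW+np.pi/2); s=status.state();print(s["wrist_force"])
E
```

```text
t 3.8833 pos [0.50132924 0.10777586 0.08047677] shift [0.0041 0.0008 0.0115] rot [ 0.0036  0.0019 -0.0056]
[-0.43083483 -0.0326222   0.42684122]
```

>>> step_arm(plan=[[0,[0.004,0.001,0.004],[0.003,0.002,-0.005]],[0,[0.004,0.001,0.008],[0.003,0.002,-0.005]],[0,[0.004,0.001,0.0095],[0.003,0.002,-0.005]],[0,[0.004,0.001,0.0095],[0.003,0.002,-0.005]]])

```text
clock: 4.22
eef_pos: [0.499, 0.1124, 0.0701]
tcp_rot: [-3.14, -0.001, 2.125]
wrist_force: [0.3, -0.5, -0.4]
gripper_width: 0.0
```

```bash
python3 - <<'E'
from h import *
go(D[1]-.002*DX+[0,0,.069],YAW+np.pi/2); s=status.state();print(s["wrist_force"])
E
```

```text
t 4.2167 pos [0.49901855 0.1124109  0.0700814 ] shift [-0.0011  0.0004  0.0011] rot [-0.0013 -0.001   0.0009]
[ 0.30943254 -0.45130709 -0.3760566 ]
```

>>> step_arm(plan=[[0,[-0.001,0,0.002],[0,0,0]],[0,[-0.001,0,0.004],[0,0,0]],[0,[-0.001,0,0.005],[0,0,0]],[0,[-0.001,0,0.005],[0,0,0]]])

```text
clock: 4.55
eef_pos: [0.4994, 0.112, 0.065]
tcp_rot: [-3.14, -0.001, 2.125]
wrist_force: [-0.9, -0.1, 3.3]
gripper_width: 0.0
```

>>> step_arm(plan=[[0,[0,0,0.0015],[0,0,0]],[0,[0,0,0.003],[0,0,0]],[0,[0,0,0.003],[0,0,0]]])

```text
clock: 4.8
eef_pos: [0.4994, 0.1121, 0.062]
tcp_rot: [-3.14, -0.001, 2.126]
wrist_force: [0.1, 0.3, 3.8]
gripper_width: 0.0004
```

>>> step_arm(plan=[[0,[0,0,0.0015],[0,0,0]],[0,[0,0,0.0025],[0,0,0]],[0,[0,0,0.0025],[0,0,0]]])

```text
clock: 5.05
eef_pos: [0.4995, 0.1121, 0.0597]
tcp_rot: [-3.141, -0.001, 2.125]
wrist_force: [-1.7, 1.8, 6.2]
gripper_width: 0.0001
```

>>> step_arm(plan=[[0,[0,0,0.001],[0,0,0]],[0,[0,0,0.002],[0,0,0]],[0,[0,0,0.002],[0,0,0]]])

```text
clock: 5.3
eef_pos: [0.4997, 0.1122, 0.058]
tcp_rot: [-3.141, -0.001, 2.125]
wrist_force: [-2.3, -0.4, 5.9]
gripper_width: -0.0001
```

>>> step_arm(plan=[[0,[0,0,0.0005],[0,0,0]],[0,[0,0,0.001],[0,0,0]],[0,[0,0,0.001],[0,0,0]]])

```text
clock: 5.55
eef_pos: [0.4998, 0.1122, 0.0577]
tcp_rot: [-3.141, -0.001, 2.125]
wrist_force: [-2.7, -0.6, 9.7]
gripper_width: 0.0002
```

>>> step_arm(plan=[[0,[0,0,0.001],[0,0,0]],[0,[0,0,0.0015],[0,0,0]],[0,[0,0,0.0015],[0,0,0]]])

```text
clock: 5.8
eef_pos: [0.4999, 0.1121, 0.0574]
tcp_rot: [-3.141, -0.002, 2.125]
wrist_force: [-4.7, -0.8, 16.3]
gripper_width: -0.0
```

The second finger is also on its stop: the force passed about 6–7 N and then rose steeply. It's a sound one, so on to the third.

>>> step_arm(plan=[[0,[0,0,-0.012],[0,0,0]],[0,[0,0,-0.022],[0,0,0]],[0,[-0.025,0,-0.022],[0,0,0]],[0,[-0.045,0,-0.022],[0,0,0]],[0,[-0.045,0,-0.022],[0,0,0]]])

```text
clock: 6.22
eef_pos: [0.5259, 0.0696, 0.0799]
tcp_rot: [3.141, 0.002, 2.12]
wrist_force: [0.5, -0.8, -0.1]
gripper_width: 0.0002
```

```bash
python3 - <<'E'
from h import *
go(D[2]-.002*DX+[0,0,.070],YAW+np.pi/2); s=status.state();print(s["wrist_force"])
E
```

```text
t 6.2167 pos [0.52588934 0.06960921 0.07993041] shift [0.0044 0.     0.0099] rot [ 0.0009  0.0016 -0.0043]
[ 0.46669003 -0.75256539 -0.13705066]
```

>>> step_arm(plan=[[0,[0.004,0,0.004],[0.001,0.002,-0.004]],[0,[0.003,0,0.008],[0.001,0.002,-0.004]],[0,[0.003,0,0.009],[0.001,0.002,-0.004]],[0,[0.003,0,0.009],[0.001,0.002,-0.004]]])

```text
clock: 6.55
eef_pos: [0.5235, 0.0729, 0.0702]
tcp_rot: [-3.14, -0.001, 2.125]
wrist_force: [-0.2, 0.2, -0.6]
gripper_width: -0.0001
```

```bash
python3 - <<'E'
from h import *
go(D[2]-.002*DX+[0,0,.065],YAW+np.pi/2); s=status.state();print(s["wrist_force"])
E
```

```text
t 6.55 pos [0.52346522 0.07286277 0.07017905] shift [0.0004 0.0004 0.0052] rot [-0.0014 -0.0012  0.001 ]
[-0.21651047  0.21307336 -0.63115268]
```

>>> step_arm(plan=[[0,[0,0,0.002],[0,0,0]],[0,[0,0,0.004],[0,0,0]],[0,[0,0,0.005],[0,0,0]],[0,[0,0,0.005],[0,0,0]]])

```text
clock: 6.88
eef_pos: [0.5234, 0.0733, 0.0651]
tcp_rot: [-3.14, -0.002, 2.126]
wrist_force: [-0.6, 0.1, 2.3]
gripper_width: -0.0001
```

>>> step_arm(plan=[[0,[0,0,0.0015],[0,0,0]],[0,[0,0,0.003],[0,0,0]],[0,[0,0,0.003],[0,0,0]]])

```text
clock: 7.13
eef_pos: [0.5234, 0.0734, 0.0622]
tcp_rot: [-3.14, -0.002, 2.126]
wrist_force: [-0.8, -0.6, 5.2]
gripper_width: -0.0
```

>>> step_arm(plan=[[0,[0,0,0.0015],[0,0,0]],[0,[0,0,0.0025],[0,0,0]],[0,[0,0,0.0025],[0,0,0]]])

```text
clock: 7.38
eef_pos: [0.5235, 0.0734, 0.0599]
tcp_rot: [-3.14, -0.002, 2.126]
wrist_force: [-0.2, -0.1, 6.3]
gripper_width: -0.0002
```

>>> step_arm(plan=[[0,[0,0,0.001],[0,0,0]],[0,[0,0,0.002],[0,0,0]],[0,[0,0,0.002],[0,0,0]]])

```text
clock: 7.63
eef_pos: [0.5236, 0.0735, 0.0582]
tcp_rot: [-3.141, -0.002, 2.125]
wrist_force: [-1.7, -0.2, 7.3]
gripper_width: -0.0
```

>>> step_arm(plan=[[0,[0,0,0.0008],[0,0,0]],[0,[0,0,0.0015],[0,0,0]],[0,[0,0,0.0015],[0,0,0]]])

```text
clock: 7.88
eef_pos: [0.5237, 0.0735, 0.0576]
tcp_rot: [-3.141, -0.002, 2.125]
wrist_force: [-3.5, -0.9, 11.6]
gripper_width: -0.0
```

The third finger is on its stop too: about 7.5 N, then steep. It's a sound one, so on to the fourth.

>>> step_arm(plan=[[0,[0,0,-0.012],[0,0,0]],[0,[0,0,-0.022],[0,0,0]],[0,[-0.025,0,-0.022],[0,0,0]],[0,[-0.044,0,-0.022],[0,0,0]],[0,[-0.044,0,-0.022],[0,0,0]]])

```text
clock: 8.3
eef_pos: [0.5491, 0.0318, 0.0801]
tcp_rot: [3.141, 0.002, 2.12]
wrist_force: [0.3, -0.9, -0.4]
gripper_width: -0.0004
```

```bash
python3 - <<'E'
from h import *
go(D[3]-.002*DX+[0,0,.070],YAW+np.pi/2); s=status.state();print(s["wrist_force"])
E
```

```text
t 8.3 pos [0.54912399 0.0318278  0.08014564] shift [0.0038 0.0001 0.0101] rot [ 0.0007  0.0017 -0.0037]
[ 0.346481   -0.86563414 -0.44194417]
```

>>> step_arm(plan=[[0,[0.003,0,0.004],[0.001,0.002,-0.004]],[0,[0.003,0,0.008],[0.001,0.002,-0.004]],[0,[0.003,0,0.009],[0.001,0.002,-0.004]],[0,[0.003,0,0.009],[0.001,0.002,-0.004]]])

```text
clock: 8.63
eef_pos: [0.5466, 0.0353, 0.0703]
tcp_rot: [-3.14, -0.001, 2.126]
wrist_force: [0.4, -0.0, -0.1]
gripper_width: -0.0002
```

```bash
python3 - <<'E'
from h import *
go(D[3]-.002*DX+[0,0,.065],YAW+np.pi/2); s=status.state();print(s["wrist_force"])
E
```

```text
t 8.6333 pos [0.54656229 0.03534215 0.07034339] shift [-0.0006  0.0005  0.0053] rot [-0.0018 -0.0015  0.0018]
[ 0.42866535 -0.03474488 -0.11101989]
```

>>> step_arm(plan=[[0,[0,0,0.002],[0,0,0]],[0,[0,0,0.004],[0,0,0]],[0,[0,0,0.005],[0,0,0]],[0,[0,0,0.005],[0,0,0]]])

```text
clock: 8.97
eef_pos: [0.5465, 0.0358, 0.0652]
tcp_rot: [-3.14, -0.002, 2.126]
wrist_force: [-0.4, 1.3, 1.5]
gripper_width: 0.0004
```

>>> step_arm(plan=[[0,[0,0,0.0015],[0,0,0]],[0,[0,0,0.003],[0,0,0]],[0,[0,0,0.003],[0,0,0]]])

```text
clock: 9.22
eef_pos: [0.5465, 0.0359, 0.0621]
tcp_rot: [-3.14, -0.002, 2.126]
wrist_force: [0.0, 1.2, 2.3]
gripper_width: 0.0002
```

>>> step_arm(plan=[[0,[0,0,0.0015],[0,0,0]],[0,[0,0,0.0025],[0,0,0]],[0,[0,0,0.0025],[0,0,0]]])

```text
clock: 9.47
eef_pos: [0.5466, 0.0359, 0.0596]
tcp_rot: [-3.14, -0.002, 2.126]
wrist_force: [-0.2, 0.3, 2.6]
gripper_width: 0.0
```

>>> step_arm(plan=[[0,[0,0,0.001],[0,0,0]],[0,[0,0,0.002],[0,0,0]],[0,[0,0,0.002],[0,0,0]]])

```text
clock: 9.72
eef_pos: [0.5468, 0.036, 0.0578]
tcp_rot: [-3.141, -0.002, 2.126]
wrist_force: [-1.2, -0.1, 5.5]
gripper_width: -0.0001
```

>>> step_arm(plan=[[0,[0,0,0.0008],[0,0,0]],[0,[0,0,0.0015],[0,0,0]],[0,[0,0,0.0015],[0,0,0]]])

```text
clock: 9.97
eef_pos: [0.547, 0.0358, 0.0575]
tcp_rot: [-3.141, -0.002, 2.126]
wrist_force: [-4.4, -0.5, 14.0]
gripper_width: 0.0
```

Fourth finger: 1.5 N, 2.3 N, then 2.6 N at the height where the others gave about 6.2 N, and a steep rise at the stop. The rightmost is the soft one. I'll lift off and look at its lever.

>>> step_arm(plan=[[0,[0,0,-0.03],[0,0,0]],[0,[0,0,-0.07],[0,0,0]],[0,[0,0,-0.11],[0,0,0]],[0,[0,0.03,-0.13],[0,0,0]],[0,[0,0.06,-0.13],[0,0,0]]])

```text
clock: 10.38
eef_pos: [0.6014, 0.0667, 0.1935]
tcp_rot: [3.134, 0.002, 2.124]
wrist_force: [0.7, -0.1, 0.1]
gripper_width: 0.0002
```

```bash
python3 - <<'E'
from h import *
T=eyes.read_camera("top");W=eyes.read_camera("wrist")
cv2.imwrite("pics/w3.png",W["img"][:,:,::-1]);cv2.imwrite("pics/t3.png",T["img"][:,:,::-1])
print("cup",onplane(*ray(T,(391,116)),.066).round(3),"reag6",onplane(*ray(T,(314,153)),.06).round(3))
for p in [(245,180),(310,130),(375,72)]: print(onplane(*ray(T,p),0).round(3))
for d,z in [(.139,.103),(.107,.058)]: print("lever",(D[3]+d*DX).round(3),[np.round(projf(W,D[i]+d*DX+[0,0,z]),0) for i in range(4)],[np.round(proj(T,D[i]+d*DX+[0,0,z]),0) for i in range(4)])
go(D[3]+.166*DX+[0,0,.17],YAW+np.pi/2)
E
```

```text
cup [0.791 0.073 0.066] reag6 [0.699 0.24  0.06 ]
[ 0.645  0.397 -0.   ]
[0.776 0.253 0.   ]
[0.936 0.101 0.   ]
lever [0.667 0.109 0.   ] [array([465., 286.]), array([419., 290.]), array([368., 292.]), array([314., 292.])] [array([319., 194.]), array([339., 184.]), array([358., 174.]), array([376., 164.])]
lever [0.64  0.092 0.   ] [array([452., 235.]), array([410., 236.]), array([363., 237.]), array([315., 237.])] [array([326., 212.]), array([345., 202.]), array([363., 192.]), array([381., 182.])]
t 10.4833 pos [0.60176406 0.07061095 0.18885708] shift [-0.0021  0.1029  0.0194] rot [ 0.005  -0.0005  0.0053]
```

View pics/w3.png

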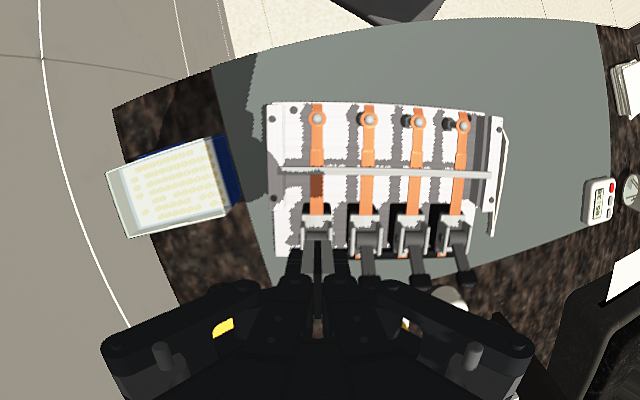

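View pics/t3.png

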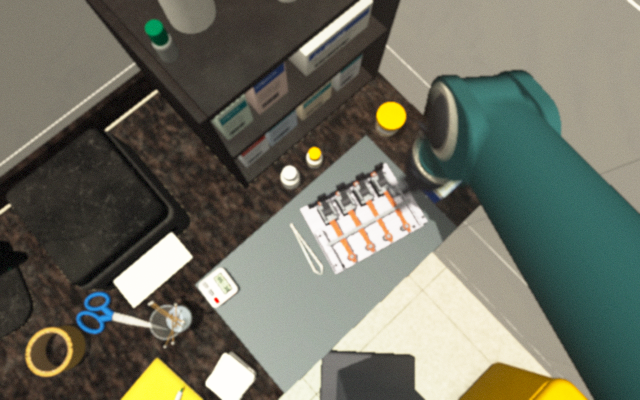

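The wrist view shows levers 1–3 at (468,280), (422,283) and about (371,285), within about 7 px of the prediction from the measured bank pose. Lever 4 is hidden under the gripper. Space behind it is clear: the cup is at (0.791,0.073) and the shelf is about 0.15 m away. I'll go behind lever 4 at height, then descend.

>>> step_arm(plan=[[0,[-0.003,0.03,0],[0.005,0,0.005]],[0,[-0.006,0.06,0],[0.005,0,0.005]],[0,[-0.006,0.09,0],[0.005,0,0.005]],[0,[-0.006,0.105,0],[0.005,0,0.005]],[0,[-0.006,0.105,0],[0.005,0,0.005]]])

```text
clock: 10.9
eef_pos: [0.695, 0.1234, 0.1873]
tcp_rot: [-3.141, -0.001, 2.127]
wrist_force: [-1.4, 0.6, -0.5]
gripper_width: -0.0002
```

```bash
python3 - <<'E'
from h import *
W=eyes.read_camera("wrist");T=eyes.read_camera("top")
cv2.imwrite("pics/w4.png",W["img"][:,:,::-1])
for i in range(4): print(np.round(projf(W,D[i]+.139*DX+[0,0,.103]),0),np.round(projf(W,D[i]+.107*DX+[0,0,.067]),0),np.round(projf(W,D[i]+[0,0,.054]),0))
go(D[3]+.167*DX-.004*DY+[0,0,.105],YAW+np.pi/2);print(status.state()["wrist_force"])
E
```

```text
[489. 174.] [472. 131.] [465.  19.]
[439. 172.] [426. 127.] [420.  11.]
[382. 171.] [374. 125.] [371.   6.]
[319. 170.] [319. 124.] [319.   4.]
t 11.0 pos [0.69284581 0.12060565 0.18765168] shift [-0.0003  0.0005  0.0827] rot [-0.0031 -0.0011  0.0005]
[0.01016161 0.07429935 0.56080112]
```

View pics/w4.png

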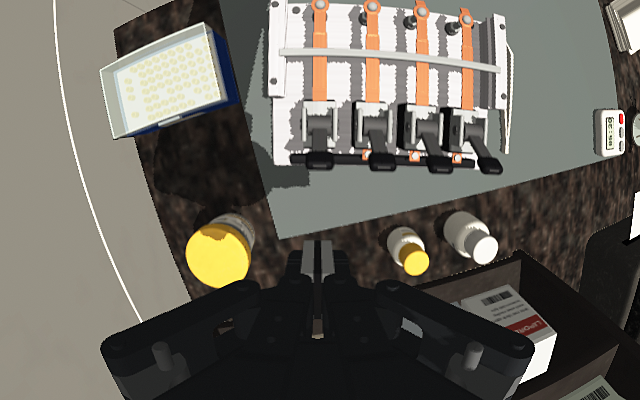

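The wrist view shows lever 4's black grip at (319,161) and lever 1's at (489,164), and the fingers have clear room behind lever 4. I'll check the grip height from the top and wrist views.

```bash
python3 - <<'E'
from h import *
W=eyes.read_camera("wrist");T=eyes.read_camera("top")
for a,b in [((379,166.5),(319,161)),((361,176.5),(381,162)),((341.5,186),(438,162)),((322,197),(489,164))]:
    X,e=tri([ray(T,a),rayf(W,b)]);d=X-C;print(X.round(4),np.round(e,4),"dockx",(d@DX).round(4),"y",(d@DY).round(4))
go(D[3]+.167*DX-.004*DY+[0,0,.105],YAW+np.pi/2)
E
```

```text
[0.66   0.1035 0.1046] [0.0011 0.0011] dockx 0.1298 y -0.0685
[0.6368 0.1405 0.1057] [0.0006 0.0006] dockx 0.1295 y -0.0249
[0.6139 0.1787 0.1038] [0.0022 0.0022] dockx 0.1301 y 0.0196
[0.5894 0.2176 0.1027] [0.0019 0.0019] dockx 0.1297 y 0.0656
t 11.1 pos [0.6927203  0.1197454  0.18859591] shift [0.0004 0.001  0.0836] rot [-0.0023 -0.0006 -0.0008]
```

The grips measure z ≈ 0.103–0.105 m, dock x ≈ 0.130 m ahead of the domes, with 44–46 mm spacing. That is consistent with the text. I'll descend behind lever 4.

>>> step_arm(plan=[[0,[0,0.001,0.03],[0,0,0]],[0,[0,0.001,0.06],[0,0,0]],[0,[0,0.001,0.08],[0,0,0]],[0,[0,0.001,0.084],[0,0,0]],[0,[0,0.001,0.084],[0,0,0]]])

```text
clock: 11.52
eef_pos: [0.6917, 0.119, 0.1031]
tcp_rot: [-3.136, -0.002, 2.122]
wrist_force: [0.3, 0.4, 0.2]
gripper_width: -0.0001
```

```bash
python3 - <<'E'
from h import *
W=eyes.read_camera("wrist")
cv2.imwrite("pics/w5.png",W["img"][:,:,::-1])
go(D[3]+.15*DX-.004*DY+[0,0,.105],YAW+np.pi/2);print(status.state()["wrist_force"])
E
```

```text
t 11.5667 pos [0.69311813 0.11947339 0.10500572] shift [ 0.0009 -0.0164  0.0001] rot [-0.0027 -0.0005 -0.0015]
[-0.05539035 -0.44483131 -0.17723521]
```

View pics/w5.png

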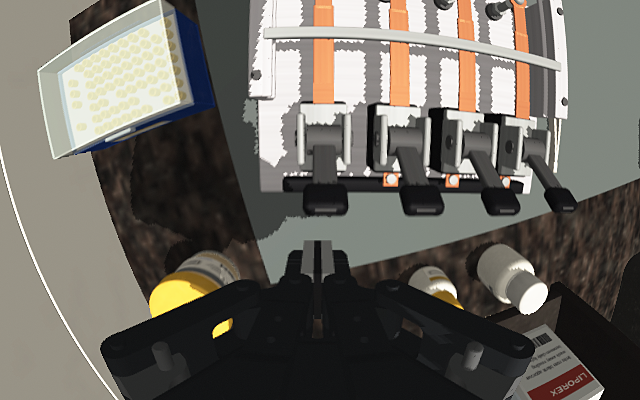

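The picture shows lever 4's grip at (325,200) straight in front of the shut fingers at (318,245), and lever 3's grip is clear to the right at (420,205). Pulling forward.

>>> step_arm(plan=[[0,[0.001,-0.006,0],[0,0,0]],[0,[0.001,-0.012,0],[0,0,0]],[0,[0.001,-0.018,0],[0,0,0]],[0,[0.001,-0.024,0],[0,0,0]],[0,[0.001,-0.024,0],[0,0,0]]])

```text
clock: 11.98
eef_pos: [0.6727, 0.1075, 0.1071]
tcp_rot: [3.141, 0.001, 2.122]
wrist_force: [2.5, 0.9, 1.4]
gripper_width: 0.0001
```

```bash
python3 - <<'E'
from h import *
W=eyes.read_camera("wrist")
cv2.imwrite("pics/w6.png",W["img"][:,:,::-1])
go(D[3]+.11*DX-.004*DY+[0,0,.105],YAW+np.pi/2);print(status.state()["wrist_force"])
E
```

```text
t 12.0333 pos [0.67270701 0.10764251 0.10659157] shift [ 0.0002 -0.0328  0.0016] rot [-0.0002  0.0003 -0.0018]
[1.8820288  0.84662754 1.31910658]
```

View pics/w6.png

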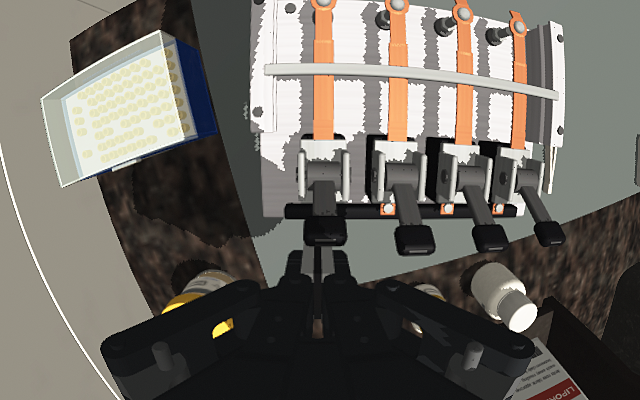

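The hook is in contact at about 2.2 N and lever 4's grip has moved ahead of its neighbours' (row 230 against 240). I'll keep pulling.

>>> step_arm(plan=[[0,[0,-0.005,0.0005],[0,0,0]],[0,[0,-0.01,0.001],[0,0,0]],[0,[0,-0.015,0.001],[0,0,0]],[0,[0,-0.02,0.001],[0,0,0]],[0,[0,-0.022,0.001],[0,0,0]]])

```text
clock: 12.45
eef_pos: [0.6529, 0.0955, 0.1053]
tcp_rot: [-3.14, -0.0, 2.122]
wrist_force: [1.5, 1.8, 1.9]
gripper_width: 0.0
```

```bash
python3 - <<'E'
from h import *
W=eyes.read_camera("wrist")
cv2.imwrite("pics/w7.png",W["img"][:,:,::-1])
go(D[3]+.107*DX-.004*DY+[0,0,.105],YAW+np.pi/2);print(status.state()["wrist_force"])
E
```

```text
t 12.5 pos [0.65279079 0.09541043 0.10528438] shift [ 0.0001 -0.0125  0.0003] rot [-0.0019 -0.0002 -0.0023]
[0.66188595 0.31549765 1.05523799]
```

View pics/w7.png

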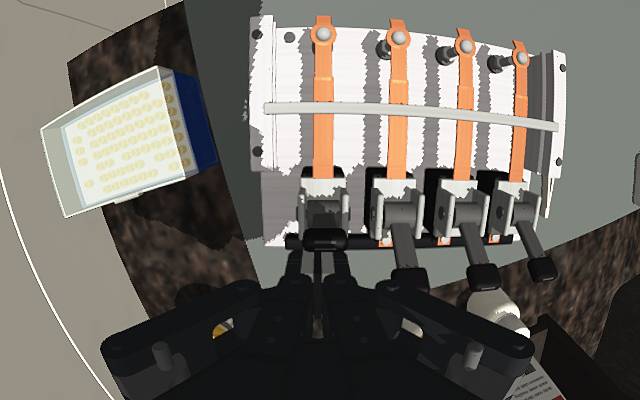

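>>> step_arm(plan=[[0,[0,-0.004,0],[0,0,0]],[0,[0,-0.008,0],[0,0,0]],[0,[0,-0.011,0],[0,0,0]],[0,[0,-0.011,0],[0,0,0]]])

```text
clock: 12.83
eef_pos: [0.6422, 0.089, 0.1046]
tcp_rot: [-3.138, -0.001, 2.121]
wrist_force: [1.2, -0.3, -1.8]
gripper_width: -0.0
```

>>> step_arm(plan=[[0,[0,-0.001,0],[0,0,0]],[0,[0,-0.002,0],[0,0,0]],[0,[0,-0.002,0],[0,0,0]]])

```text
clock: 13.08
eef_pos: [0.6403, 0.0879, 0.1043]
tcp_rot: [-3.137, -0.001, 2.121]
wrist_force: [2.3, 1.6, -2.4]
gripper_width: 0.0001
```

>>> step_arm(plan=[[0,[0,-0.001,0],[0,0,0]],[0,[0,-0.002,0],[0,0,0]],[0,[0,-0.002,0],[0,0,0]]])

```text
clock: 13.33
eef_pos: [0.6399, 0.0878, 0.1045]
tcp_rot: [-3.141, -0.0, 2.122]
wrist_force: [6.2, 3.5, -4.6]
gripper_width: -0.0001
```

>>> step_arm(plan=[[0,[0,-0.0015,0],[0,0,0]],[0,[0,-0.002,0],[0,0,0]],[0,[0,-0.002,0],[0,0,0]]])

```text
clock: 13.58
eef_pos: [0.6398, 0.0878, 0.1047]
tcp_rot: [3.138, 0.001, 2.122]
wrist_force: [8.0, 3.4, -5.6]
gripper_width: -0.0
```

```bash
python3 - <<'E'
from h import *
W=eyes.read_camera("wrist")
cv2.imwrite("pics/w8.png",W["img"][:,:,::-1])
print(status.state()["wrist_force"],status.state()["eef_pos"])
E
```

```text
[ 7.6013055   3.56972334 -5.79041352] [0.63977657 0.08778842 0.10468931]
```

View pics/w8.png

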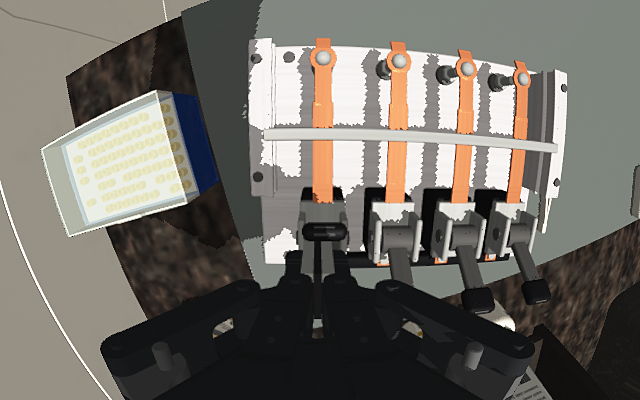

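Lever 4 is against its forward stop: the force rose to about 8.5 N and the tool stalled within 0.5 mm. I'll back off to the rear, then go up.

>>> step_arm(plan=[[0,[0,0.006,0],[0,0,0]],[0,[0,0.014,0],[0,0,0]],[0,[0,0.018,-0.03],[0,0,0]],[0,[0,0.018,-0.07],[0,0,0]],[0,[0,0.018,-0.1],[0,0,0]]])

```text
clock: 14.05
eef_pos: [0.655, 0.0972, 0.2065]
tcp_rot: [3.14, 0.001, 2.123]
wrist_force: [1.2, -0.9, 0.2]
gripper_width: -0.0002
```

>>> step_arm(plan=[[0,[0,0.03,-0.03],[0,0,0]],[0,[0,0.06,-0.03],[0,0,0]],[0,[0,0.06,-0.03],[0,0,0]]])

```text
clock: 14.3
eef_pos: [0.7099, 0.1328, 0.2393]
tcp_rot: [3.133, 0.001, 2.126]
wrist_force: [-1.2, 0.3, -1.1]
gripper_width: -0.0
```

```bash
python3 - <<'E'
from h import *
W=eyes.read_camera("wrist");T=eyes.read_camera("top");S=eyes.read_camera("side")
cv2.imwrite("pics/w9.png",W["img"][:,:,::-1])
cv2.imwrite("pics/t9.png",cv2.resize(T["img"][130:290,270:470,::-1],None,fx=4,fy=3.7,interpolation=cv2.INTER_CUBIC))
H=C+.107*DX
for i in range(4):
    h=D[i]+.107*DX+[0,0,.058]
    f=lambda a:np.round(projf(W,h+.051*(np.sin(a)*-DX+np.cos(a)*np.array([0,0,1]))),0)
    print(i+1,"closed",f(-.611),"open",f(.439),"85%",f(.28))
E
```

```text
1 closed [462. 141.] open [467.  87.] 85% [468.  95.]
2 closed [419. 138.] open [422.  82.] 85% [423.  90.]
3 closed [370. 136.] open [372.  78.] 85% [372.  86.]
4 closed [319. 135.] open [319.  77.] 85% [319.  85.]
```

View pics/w9.png

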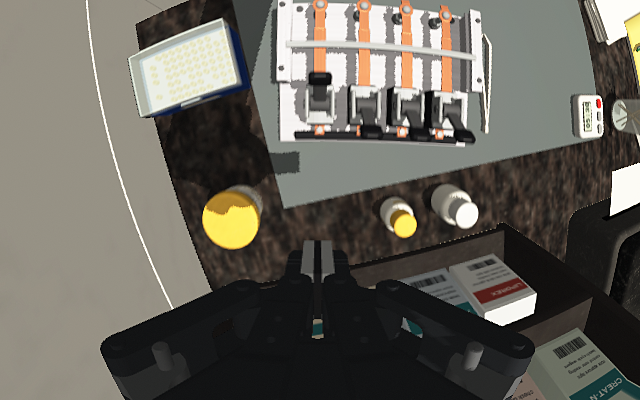

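View pics/t9.png

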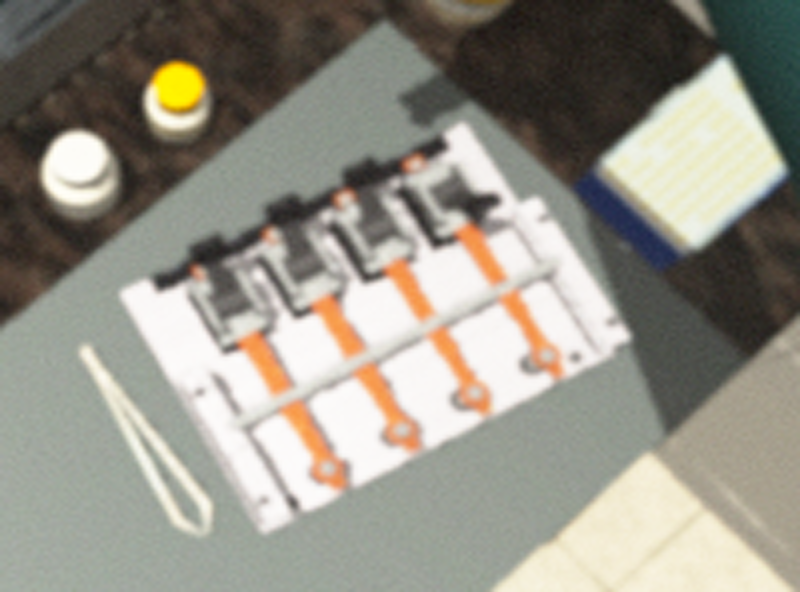

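Lever 4's grip is now at (319,79), leaning forward. Levers 3, 2 and 1 are still at (370,131), (419,133) and (464,136), where the closed position projects. I'll measure lever 4's angle more finely now that the arm is still.

```bash
python3 - <<'E'
from h import *
W=eyes.read_camera("wrist");T=eyes.read_camera("top");print(status.state()["eef_pos"])
np.savez("cam.npz",**{f"W{k}":W[k] for k in W},**{f"T{k}":T[k] for k in T})
cv2.imwrite("pics/w10.png",cv2.resize(W["img"][50:160,285:485,::-1],None,fx=4,fy=4,interpolation=cv2.INTER_CUBIC))
for i in range(4):
    h=D[i]+.107*DX+[0,0,.058]
    def f(a,r=.055,n=0): 
        u=np.sin(a)*-DX+np.cos(a)*np.array([0,0,1]); v=np.cos(a)*DX+np.sin(a)*np.array([0,0,1])
        return ((np.array(projf(W,h+r*u+n*v))-[285,50]+.5)*4-.5).round(0)
    for nm,a in [("closed",-.611),("open",.439),("85",.28)]:
        print(i+1,nm,"end rear/front",f(a,.055,.004),f(a,.055,-.004),"inner rear/front",f(a,.039,.004),f(a,.039,-.004))
    print("dome",((np.array(projf(W,D[i]+[0,0,.054]))-[285,50]+.5)*4-.5).round(0), np.array(projf(W,D[i]+[0,0,.054])).round(1))
E
```

```text
[0.7049906  0.12749666 0.23556788]
1 closed end rear/front [719. 421.] [730. 395.] inner rear/front [698. 376.] [708. 351.]
1 open end rear/front [747. 186.] [741. 155.] inner rear/front [718. 217.] [713. 188.]
1 85 end rear/front [751. 223.] [747. 189.] inner rear/front [721. 243.] [717. 210.]
dome [ 645. -114.] [445.8  21. ]
2 closed end rear/front [543. 413.] [551. 386.] inner rear/front [527. 367.] [534. 341.]
2 open end rear/front [564. 167.] [559. 135.] inner rear/front [542. 201.] [538. 171.]
2 85 end rear/front [567. 205.] [564. 170.] inner rear/front [544. 227.] [541. 194.]
dome [ 486. -136.] [406.2  15.6]
3 closed end rear/front [348. 407.] [353. 379.] inner rear/front [339. 361.] [343. 334.]
3 open end rear/front [359. 154.] [356. 121.] inner rear/front [347. 190.] [345. 159.]
3 85 end rear/front [361. 192.] [360. 157.] inner rear/front [348. 217.] [347. 183.]
dome [ 316. -150.] [363.7  12. ]
4 closed end rear/front [141. 405.] [142. 377.] inner rear/front [141. 359.] [141. 331.]
4 open end rear/front [142. 149.] [142. 116.] inner rear/front [141. 186.] [141. 155.]
4 85 end rear/front [142. 188.] [142. 152.] inner rear/front [141. 213.] [141. 179.]
dome [ 139. -156.] [319.4  10.7]
```

View pics/w10.png

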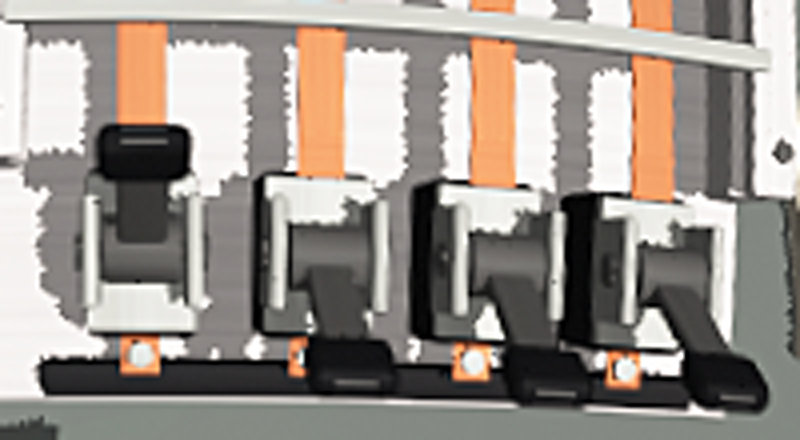

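Lever 4's grip spans zoom rows 123–178, against 116–186 predicted for fully open and 152–213 at 85 %. The tool also stalled 104.5 mm behind the domes, and about 105 mm is expected at the stop. The other three levers are closed, and the bottles and forceps are where they were, so I'm handing in.

```bash
python3 - <<'E'
from workcell import status,ticket
s=status.state();print(s["clock"],s["wrist_force"],s["eef_pos"])
print(ticket.hand_in())
E
```

```text
14.55 [0.61742652 0.05348543 0.74561868] [0.7049906  0.12749666 0.23556788]
the job is handed in; nothing more can be done
None
```

The softest finger is the fourth from the left, the rightmost as seen from the front. Its clamp lever is fully over to the front, and I handed the job in at 14.55 s.

**Pressing:** I pressed the tips one at a time, left to right, each until the force turned steep at the stop, at about the same tool height (0.0575–0.058 m) every time.

| Finger (from the left) | Force just before the stop | Highest force pressed |
|---|---|---|
| 1 | about 7–8 N | 14.6 N |
| 2 | about 6–7 N | 16.3 N |
| 3 | about 7 N | 11.6 N |
| 4 | about 2.6 N | 14.0 N |

**Lever:** I hooked lever 4 from behind and pulled it forward until the tool stalled at about 8.5 N, 104.5 mm behind the domes; about 105 mm was expected at full opening.

**Last checks:**
- **Levers:** The wrist picture shows lever 4 leaning forward, within a few pixels of the fully open position. Levers 1 to 3 still lie where the closed position should appear.
- **Surroundings:** The two bottles and the forceps look unmoved. I did not compare the timer and cup in detail, but the arm never touched them. At the end the arm was clear of everything.
- **Disagreements:** First contact came about 3 mm higher than the stated fingertip length implied. Predicted lever positions in the wrist view were off by about 5 px. Neither changes the result.

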